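# Snap the date dish's lid clips shut

## Task

The lid is on the date dish, but the two steel clips on opposite sides of it stand open. With a fingertip, press each clip down past its stiff point until it snaps fully shut against the side of the dish; the dish must stay standing in its place, not be shoved or lifted. Leave the cups, the milk jug and the remote caddy standing where they are, and finish clear of everything.

Things in the scene. Friction and masses are not known exactly. Their poses are not given: they have to be found in the camera images.
- date_dish: round cream ceramic dish with its lid on (lid and dish are one solid), about 1.6 kg, standing loose on the table (it slides if pushed sideways hard). Origin at the centre of its underside, z up. Wall 152 mm across, lid rim 158 mm across with its edge 60 to 71 mm high, gently domed to 83 mm, low wooden knob in the middle (30 mm across) to 96 mm. One clip on the dish's +y side (clip_a), one on its -y side (clip_b); between two small steel lugs each, on the lid's edge
- clip_a (a joint): angle (rad) of the clip on the dish's +y side: 0 = open (clip slopes 40 degrees upward and outward), grows as the clip is pressed down, 2.2 = shut (clip hangs beside the dish wall). Over-centre spring: it pushes back towards open below 0.9 (clip 11 degrees below level) and snaps shut by itself above 0.9. Pivot turning moment is at most about 0.16 N m towards open, so about 4 to 7 N downward near the outer end starts it moving
- clip_b (a joint): angle (rad) of the clip on the dish's -y side: 0 = open (clip slopes 40 degrees upward and outward), grows as the clip is pressed down, 2.2 = shut (clip hangs beside the dish wall). Over-centre spring: it pushes back towards open below 0.9 (clip 11 degrees below level) and snaps shut by itself above 0.9. Pivot turning moment is at most about 0.16 N m towards open, so about 4 to 7 N downward near the outer end starts it moving
- clip_a_tip (a point): middle of the outer edge of the +y-side clip's steel plate; moves with the clip. The plate is 50 mm long from pivot to this edge, 28 mm wide, 4 mm thick with an 8 mm thick rounded outer edge. The pivot is a level pin, 84 mm from the dish's centre axis, 67 mm above the table, directly between the centre axis and this point. Open, this point lies 38 mm outward of the pivot and 32 mm above it; shut, 4 mm outward and 50 mm below it
- clip_b_tip (a point): middle of the outer edge of the -y-side clip's steel plate; moves with the clip. The plate is 50 mm long from pivot to this edge, 28 mm wide, 4 mm thick with an 8 mm thick rounded outer edge. The pivot is a level pin, 84 mm from the dish's centre axis, 67 mm above the table, directly between the centre axis and this point. Open, this point lies 38 mm outward of the pivot and 32 mm above it; shut, 4 mm outward and 50 mm below it
- cup_1: loose white porcelain espresso cup, 62 mm across, 56 mm high, with a small handle on its +y side reaching to about 60 mm from its axis; origin at the centre of its underside. Bystander beside the dish
- cup_2: the second espresso cup, the same as cup_1, on the opposite side of the dish. Bystander
- milk_jug: loose stainless steel milk jug, 80 mm across, 90 mm high, handle on its +y side reaching 66 mm and a short spout on its -y side reaching 49 mm from its axis; origin at the centre of its underside. Bystander
- remote_caddy: loose black plastic caddy with three slots and two grey remotes in it, 90 mm (x) by 150 mm (y), 107 mm high with the remotes; origin at the centre of its underside. Bystander
Mind the look-alikes: they are no part of the job. Of the things like the date_dish, leave any that is black; of the rest the larger one is meant.

How it is judged:
By the outcome, as a careful person would: the job done as asked, in the order asked, and still so for the second after the job is handed in, with the robot touching nothing.
It also fails if it takes over 40 s, if anything falls off the work surface, if the arm or the gripper's body presses on something with over 40 N, if the wrist force passes 120 N, or if a joint passes its speed limit or range.

## Robot

A 6-joint arm with a two-finger parallel gripper is mounted at the origin on the work surface. World frame = base frame: x ahead of the robot, y to its left, z up, the work surface at z = 0. Lengths are in mm, angles in degrees, forces in N, time in s.
With the tool pointing down it reaches from about 375 to 925 mm from the base axis. Payload 5.7 kg.
Tool frame: the origin (TCP) lies between the finger pads; the fingertips stand 19 mm ahead of it and the grasp point (between the pads) is the TCP; z points along the fingers, y is the direction in which the jaws open and shut (so a half turn about z gives the same grasp; the last joint's range is limited). The gripper opens to 85 mm and grips with 20 to 120 N. Pads are 22 mm wide; open, the fingers measure 114 mm over their backs; the gripper's body (76 mm by 85 mm) begins 54 mm behind the grasp point. The pads swing forward as they close: fully open they stand 13 mm farther back than shut.
Start: joints at [-72.313, 20.558, 86.54, -0, 72.909, -6.595], TCP at [246.719, -546.896, 250.267] pointing down, gripper open.
Joint ranges: [-170.27, 170.27], [-57.76, 135], [12.27, 136.19], [-55.21, 235.2], [11.17, 155.16], [-170.74, 170.74]. Speed limits (degrees/s): [136.94, 136.94, 180, 180, 180, 180].

## Interface

Orientations are given as [roll, pitch, yaw] about the fixed x, y, z axes, in that order (R = Rz(yaw) Ry(pitch) Rx(roll)).
In Python, from rig import sense, vision, arm, spotter gives the robot as it stands.
- The arm moves only by the tool jog_arm, never from a script. Its argument "rows" is a list of rows, each a list of 3 entries, a list of its own where there are three numbers: the shift along the world's x, y, z in units of 80 cm (1.0 is 80 cm), then the turn, a rotation vector about the world's x, y, z in units of 360 degrees (1.0 is 360 degrees), then the opening, from -1 (shut) to 1 (fully open), so that 0 is half open. A call has 1 to 5 rows; each row shifts and turns the commanded pose from where the row before left it; what a row does not reach is not made up. A row lasts 1/10 s, in which the tool goes at most 50 mm and 8.59 degrees, less where a joint would pass 70% of its speed; a pose out of reach is approached as far as the arm can. A call with a number of a shift or a turn outside -1 to 1 is refused whole. A call with a gripper value outside its range is refused whole. The fingers move at their own pace and stop on an object; "force" is the grip in N (left out, the last holds). Time passes only in rows, so rows that do not move let the fingers close. It gives the time, the measured TCP pose, the force and the opening at its end, in the units of the state.
- sense(): the state, without advancing time (a new reading comes with each control period).
- vision.get_image(name): name is "side" or "top"; returns a dict with "image" (480x640x3 uint8, red, green, blue), "fx", "fy", "cx", "cy" (pixels), "R" (3x3) and "t" (3): a world point X has camera coordinates R X + t. Camera axes: x right, y down, z forward; pixel columns grow to the right and rows downward; lengths in mm; the calibration is good to about 2 mm. A picture is of the moment at which its call begins. There is no depth.
- arm.finish_job(): hands the job in, once; it reports no verdict.
Trained networks look in the newest picture that a camera, given by its name, has taken for a name from the list of things; names that differ only in an ending like _2 or _b are one class to them, and where a whole thing is asked for, a point or a joint stands for the part that bears it (a point fixed in the world has none). Each returns a list of dicts, best first, with "p" (0 to 1); they miss things now and then, are a little off and sometimes report something else, mostly with a low value. They report only what shows in the picture. A call takes as long as a camera call. They do not tell look-alikes from the thing itself.
- spotter.boxes_of(camera, name): "at" ([column, row] in pixels, amid what is visible of it).
The state is a dict: "time_s": time; "joints": joint angles; "joint_velocities": joint speeds; "tau": joint torques, N m; "eef_pos": TCP position; "orientation": TCP orientation; "ft_force": force on the tool from outside, world axes, zero at the start; "ft_torque": the same for the moment, N m; "finger_gap": finger opening in mm.
Only numpy, scipy, OpenCV 4.12 (cv2) and the standard library are available. Lean on these libraries where they do the work, as an engineer would, in place of code of your own. Each camera call takes 0.05 s, during which the arm holds its last target.

## Working session

There is one attempt and no reset: what is moved stays moved. The work goes in short steps, Python scripts to look and compute and a tool call to move; the robot and the scene stay as the last step left them, time stands still between calls to the robot, and variables do not carry over. Pictures are saved under pics/ and viewed, and the job is handed in when it is done.

Besides the shell and the picture viewer there is one more tool, called after ">>>" by a JSON object that holds its "method" and its "body". jog_arm: Moves the arm, as the interface text tells. Its arguments: {"type":"object","properties":{"rows":{"type":"array"},"force":{"type":"number"}},"required":["rows"]}

```bash
ls; mkdir -p pics; cat > h.py <<'E'
import numpy as np,cv2
from rig import sense, vision, arm, spotter
def pic(cam,fn):
    d=vision.get_image(cam); cv2.imwrite('pics/'+fn,cv2.cvtColor(d['image'],cv2.COLOR_RGB2BGR)); return d
def ray(d,px,z):
    R=np.array(d['R']);t=np.array(d['t']);c=-R.T@t
    v=R.T@np.array([(px[0]-d['cx'])/d['fx'],(px[1]-d['cy'])/d['fy'],1.])
    return c+v*(z-c[2])/v[2]
def proj(d,X):
    p=np.array(d['R'])@np.array(X,float)+np.array(d['t']); return p[0]/p[2]*d['fx']+d['cx'],p[1]/p[2]*d['fy']+d['cy']
E
python3 - <<'E'
from h import *
print(sense())
for c in('top','side'):
    d=pic(c,c+'0.png'); print(c,d['fx'],d['cx'],d['cy'],np.round(d['R'],3).tolist(),np.round(d['t']).tolist())
    for n in('date_dish','clip_a_tip','cup_1','milk_jug','remote_caddy'):
        for o in spotter.boxes_of(c,n): print(c,n,o,np.round(ray(d,o['at'],60)))
E
```

```text
pics
{'time_s': 0.0, 'joints': array([-7.23124942e+01,  2.05980637e+01,  8.66005654e+01,  4.92655912e-04,
        7.29096300e+01, -6.59502979e+00]), 'joint_velocities': array([ 0.02487966,  0.07950443, -0.04719318, -0.00557988, -0.086774  ,
        0.00569324]), 'tau': array([ 1.99917537e-03, -5.27615726e+01, -2.78623849e+01, -1.26638674e-04,
        1.31160571e-02,  4.69330951e-05]), 'eef_pos': array([ 246.53074835, -546.28029173,  249.44175436]), 'orientation': array([-1.79892511e+02, -1.29011658e-02,  2.42823783e+01]), 'ft_force': array([ 0.00539255, -0.2269934 ,  0.12393311]), 'ft_torque': array([ 0.02753665,  0.00581517, -0.01420684]), 'finger_gap': 85.3896527881792}
top 536.7266086128745 311.26288778045506 241.79801042031528 [[0.012, -1.0, -0.006], [-0.995, -0.011, -0.102], [0.102, 0.007, -0.995]] [-17.0, 543.0, 1421.0]
top date_dish {'at': [272.5, 244.8], 'p': 0.71} [531.  92.  60.]
top date_dish {'at': [183.5, 327.3], 'p': 0.62} [313. 319.  60.]
top date_dish {'at': [365.0, 257.0], 'p': 0.59} [ 501. -152.   60.]
top date_dish {'at': [152.0, 215.6], 'p': 0.35} [605. 413.  60.]
[... 636 characters left out ...]
 270.6], 'p': 0.9} [523.  95.  60.]
side date_dish {'at': [337.9, 400.3], 'p': 0.83} [315. 310.  60.]
side date_dish {'at': [355.1, 213.7], 'p': 0.72} [ 494. -138.   60.]
side clip_a_tip {'at': [315.6, 453.0], 'p': 0.96} [305. 400.  60.]
side clip_a_tip {'at': [324.6, 212.3], 'p': 0.53} [ 557. -109.   60.]
side clip_a_tip {'at': [293.0, 270.9], 'p': 0.15} [521.  94.  60.]
side cup_1 {'at': [360.9, 290.1], 'p': 0.88} [382.  78.  60.]
side cup_1 {'at': [221.3, 268.4], 'p': 0.61} [650. 157.  60.]
side milk_jug {'at': [348.4, 160.7], 'p': 0.96} [ 608. -343.   60.]
side milk_jug {'at': [290.1, 270.8], 'p': 0.56} [526.  97.  60.]
side remote_caddy {'at': [139.7, 381.5], 'p': 0.83} [604. 432.  60.]
```

View pics/top0.png

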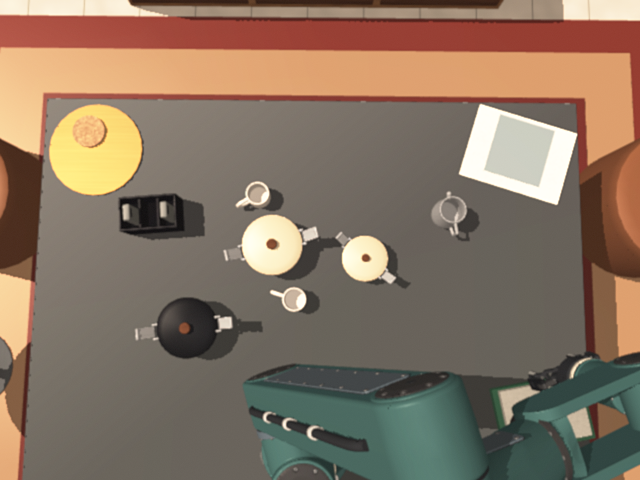

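View pics/side0.png

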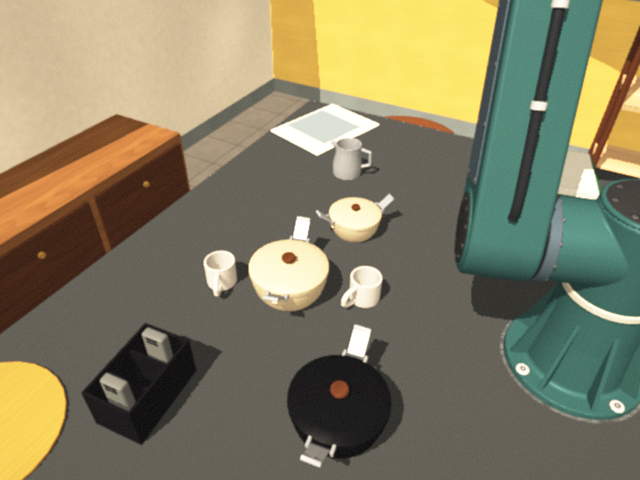

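```bash
python3 - <<'E'
import cv2
a=cv2.imread('pics/top0.png')[170:330,200:360]; cv2.imwrite('pics/top0c.png',cv2.resize(a,(600,600),interpolation=cv2.INTER_CUBIC))
a=cv2.imread('pics/side0.png')[200:340,200:400]; cv2.imwrite('pics/side0c.png',cv2.resize(a,(800,560),interpolation=cv2.INTER_CUBIC))
E
```

```text
(no output)
```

View pics/top0c.png

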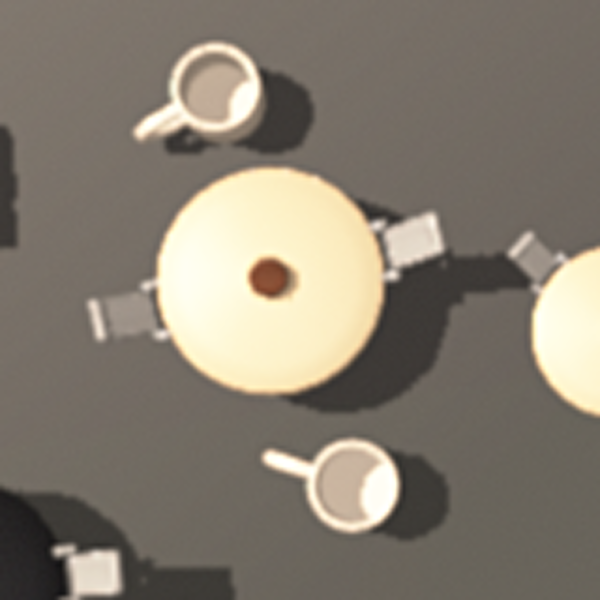

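View pics/side0c.png

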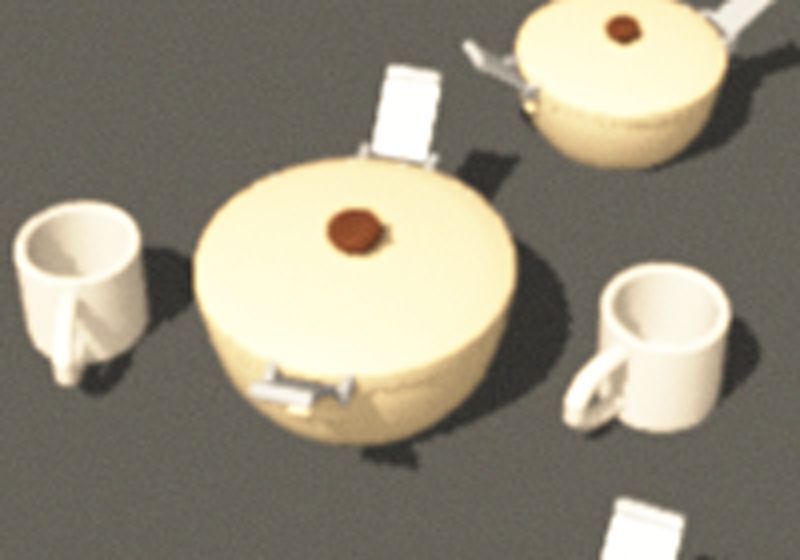

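```bash
python3 - <<'E'
from h import *
d=vision.get_image('top');s=vision.get_image('side')
S=lambda p:(200+p[0]/4,200+p[1]/4); T=lambda p:(200+p[0]*160/600,170+p[1]*160/600)
def tri(a,b):
    A=[];B=[]
    for D,p in((d,a),(s,b)):
        R=np.array(D['R']);t=np.array(D['t'])
        u=(p[0]-D['cx'])/D['fx'];v=(p[1]-D['cy'])/D['fy']
        A+=[R[0]-u*R[2],R[1]-v*R[2]];B+=[u*t[2]-t[0],v*t[2]-t[1]]
    x,r,_,_=np.linalg.lstsq(np.array(A),np.array(B),rcond=None);return np.round(x,1),r
print('knob',tri(T((269,277)),S((354,228))))
print('a tip',tri(T((95,320)),S((280,393))), ray(d,T((95,320)),99))
print('b tip',tri(T((440,238)),S((414,70))), ray(d,T((440,238)),99))
print('rim c',ray(d,T((270,281)),66), 'knobtop',ray(d,T((269,277)),96))
print('a lugs',[np.round(ray(d,T(p),67)) for p in((150,287),(163,333))],'b',[np.round(ray(d,T(p),67)) for p in((378,227),(391,275))])
E
```

```text
knob (array([531. ,  91.8,  90.4]), array([2.25835597]))
a tip (array([499. , 209.3,  98.6]), array([0.92718915])) [498.35745842 208.87171632  99.        ]
b tip (array([560.5, -24.6,  99. ]), array([22.73201646])) [557.40051453 -26.05749564  99.        ]
rim c [529.63244275  92.52046582  66.        ] knobtop [529.51169492  90.83458553  96.        ]
a lugs [array([524., 176.,  67.]), array([492., 166.,  67.])] b [array([568.,  17.,  67.]), array([535.,   8.,  67.])]
```

>>> {"method": "jog_arm", "body": {"rows": [[[0.0245,0.0405,0],[0,0,-0.014],-1],[[0.0245,0.0405,0],[0,0,-0.014],-1],[[0.0245,0.0405,0],[0,0,0],-1],[[0.0245,0.0405,0],[0,0,0],-1],[[0.0245,0.0405,0],[0,0,0],-1]]}}

```text
time_s: 1.2
eef_pos: [345.3, -383.7, 250.4]
orientation: [180.0, -0.0, 14.2]
ft_force: [-0.3, -0.1, 0.3]
finger_gap: 12.6
```

>>> {"method": "jog_arm", "body": {"rows": [[[0.0245,0.0405,0],[0,0,0],-1],[[0.0245,0.0405,0],[0,0,0],-1],[[0.0245,0.0405,0],[0,0,0],-1],[[0.0245,0.0405,0],[0,0,0],-1],[[0.0245,0.0405,0],[0,0,0],-1]]}}

```text
time_s: 1.7
eef_pos: [443.4, -221.6, 250.5]
orientation: [180.0, -0.0, 14.2]
ft_force: [0.9, -0.4, 0.1]
finger_gap: 0.2
```

>>> {"method": "jog_arm", "body": {"rows": [[[0.0245,0.0405,0],[0,0,0],-1],[[0.0245,0.0405,0],[0,0,0],-1],[[0.0245,0.0405,0],[0,0,0],-1],[[0.0245,0.0405,0],[0,0,0],-1],[[0,0,0],[0,0,0],-1]]}}

```text
time_s: 2.2
eef_pos: [523.2, -89.9, 250.5]
orientation: [-179.9, -0.1, 14.4]
ft_force: [-0.3, -0.2, 0.6]
finger_gap: -0.1
```

>>> {"method": "jog_arm", "body": {"rows": [[[0.023,0.0384,0],[0,0,0],-1],[[0.023,0.0384,0],[0,0,0],-1],[[0,0,-0.06],[0,0,0],-1],[[0,0,-0.06],[0,0,0],-1],[[0,0,0],[0,0,0],-1]]}}

```text
time_s: 2.7
eef_pos: [552.8, -31.4, 148.9]
orientation: [-179.7, 0.6, 14.2]
ft_force: [-1.5, 0.2, -0.3]
finger_gap: 0.1
```

```bash
python3 - <<'E'
from h import *
print(sense()['eef_pos'],sense()['ft_force'])
for c,(r0,r1,c0,c1) in(('top',(170,330,200,400)),('side',(130,330,200,440))):
    d=pic(c,c+'1.png'); a=cv2.imread('pics/'+c+'1.png')
    x,y=proj(d,[560,-28.5,99]);print(c,x,y)
    a=a[r0:r1,c0:c1]; cv2.imwrite('pics/'+c+'1c.png',cv2.resize(a,None,fx=3,fy=3,interpolation=cv2.INTER_CUBIC))
E
```

```text
[552.81929011 -31.39054878 148.89789702] [-1.49487227  0.21289162 -0.3466745 ]
top 318.2951386176744 232.47244298839655
side 306.1625511010469 216.80113756306486
```

View pics/side1c.png

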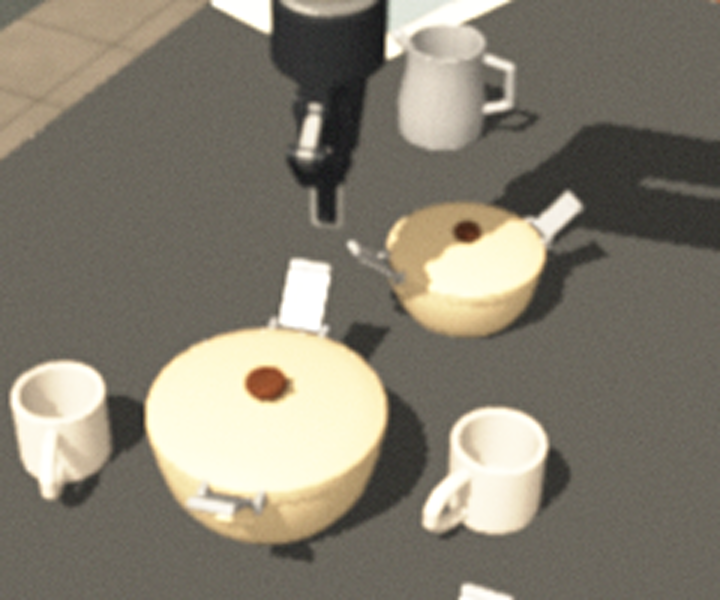

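View pics/top1c.png

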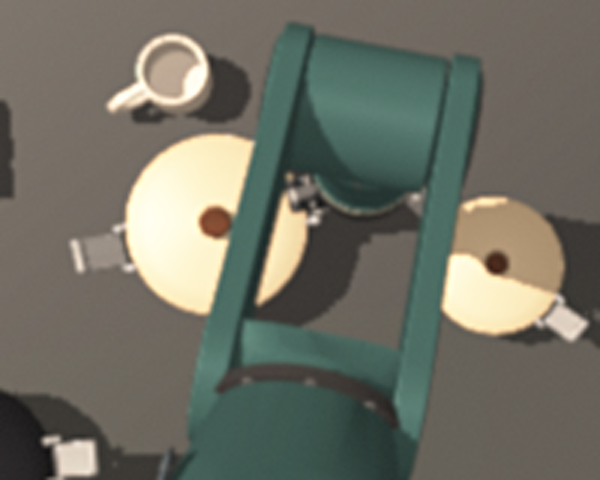

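```bash
python3 - <<'E'
from h import *
s=sense();p=s['eef_pos'];print(p,s['orientation'],s['ft_force'])
d=vision.get_image('side')
for z in (110,115,120,125,130,135): print(z,proj(d,[p[0],p[1],z]))
E
```

```text
[557.22530082 -32.34504287 154.27997569] [-1.79950175e+02  1.27371775e-01  1.41778784e+01] [0.19234669 0.57241677 1.23626322]
110 (np.float64(308.18572650529626), np.float64(212.07440938354125))
115 (np.float64(308.18809450957895), np.float64(210.16533193509144))
120 (np.float64(308.1904768696724), np.float64(208.24468087811982))
125 (np.float64(308.19287371651967), np.float64(206.31235064670977))
130 (np.float64(308.1952851826613), np.float64(204.36823438717022))
135 (np.float64(308.1977114022594), np.float64(202.41222393833877))
```

>>> {"method": "jog_arm", "body": {"rows": [[[0.0035,0.0048,-0.015],[0,0,0],-1],[[0,0,-0.016],[0,0,0],-1],[[0,0,-0.0075],[0,0,0],-1],[[0,0,-0.0075],[0,0,0],-1],[[0,0,-0.0075],[0,0,0],-1]]}}

```text
time_s: 3.35
eef_pos: [562.2, -31.4, 112.8]
orientation: [179.6, -0.1, 14.4]
ft_force: [-3.2, -19.3, 16.1]
finger_gap: 0.0
```

>>> {"method": "jog_arm", "body": {"rows": [[[0,0,-0.0075],[0,0,0],-1],[[0,0,-0.0075],[0,0,0],-1]]}}

```text
time_s: 3.55
eef_pos: [565.8, -33.4, 102.1]
orientation: [179.4, -0.4, 14.3]
ft_force: [3.8, -18.5, 10.4]
finger_gap: 0.3
```

>>> {"method": "jog_arm", "body": {"rows": [[[0,0,-0.0075],[0,0,0],-1],[[0,0,-0.0075],[0,0,0],-1]]}}

```text
time_s: 3.75
eef_pos: [565.5, -32.2, 89.3]
orientation: [179.5, -0.4, 14.3]
ft_force: [4.2, -12.7, 2.6]
finger_gap: 0.1
```

```bash
cat > look.py <<'E'
import sys
from h import *
n=sys.argv[1]
for c,(r0,r1,c0,c1) in(('top',(170,330,200,400)),('side',(130,330,200,440))):
    d=pic(c,c+n+'.png'); a=cv2.imread('pics/'+c+n+'.png')
    a=a[r0:r1,c0:c1]; cv2.imwrite('pics/'+c+n+'c.png',cv2.resize(a,None,fx=3,fy=3,interpolation=cv2.INTER_CUBIC))
s=sense();print(s['time_s'],s['eef_pos'],s['ft_force'],s['orientation'])
E
python3 look.py 2
```

```text
3.85 [562.30884419 -29.57851009  87.65978239] [ 0.0549999  -0.05400529  0.11343802] [ 1.79874714e+02 -1.30143611e-01  1.41705846e+01]
```

View pics/side2c.png

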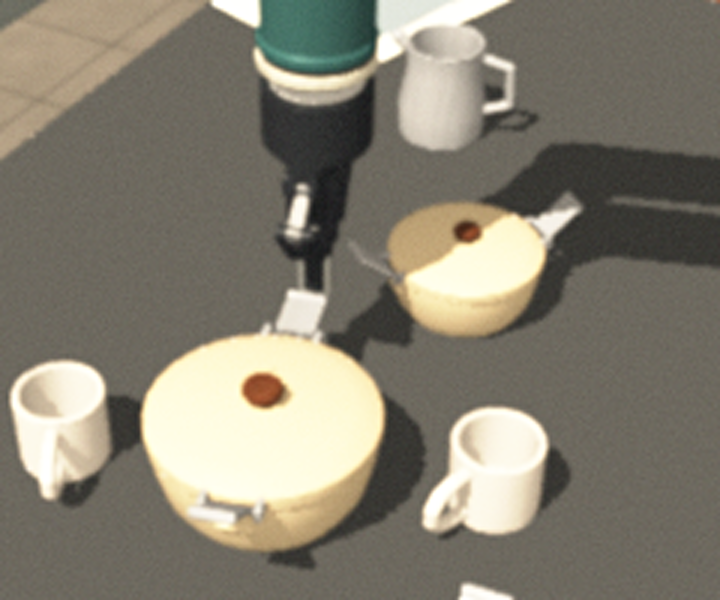

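View pics/top2c.png

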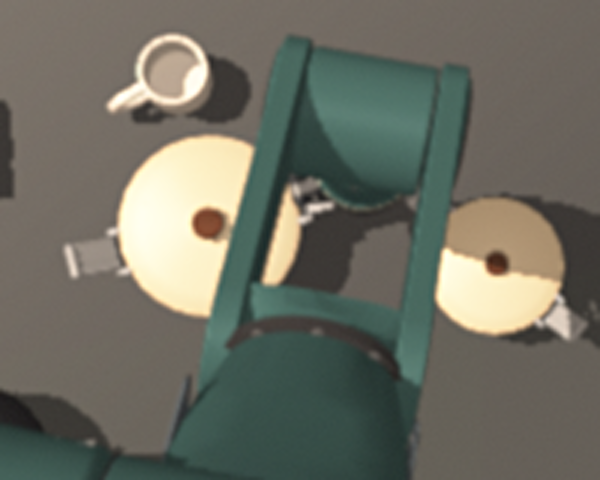

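>>> {"method": "jog_arm", "body": {"rows": [[[0.002,-0.008,0],[0,0,0],-1],[[0,0,0.035],[0,0,0],-1],[[0,0,0.035],[0,0,0],-1],[[0,0,0],[0,0,0],-1],[[0,0,0],[0,0,0],-1]]}}

```text
time_s: 4.35
eef_pos: [562.5, -34.5, 143.8]
orientation: [180.0, -0.1, 14.2]
ft_force: [0.2, 0.4, -0.1]
finger_gap: 0.3
```

```bash
python3 look.py 3; python3 - <<'E'
from h import *
d=vision.get_image('side');s=sense();p=s['eef_pos']
for z in (p[2]-25,p[2]-19,p[2]-13): print(z,(np.array(proj(d,[p[0],p[1],z]))-[200,130])*3)
E
```

```text
4.45 [561.36107174 -34.22354898 142.50132665] [ 0.2767189  -0.04387243  0.2152299 ] [-1.79941211e+02  1.00874934e-01  1.42095893e+01]
117.31190320438373 [320.852659   234.84543294]
123.31190320438373 [320.84773768 227.91479314]
129.31190320438373 [320.84278046 220.9335808 ]
```

View pics/side3c.png

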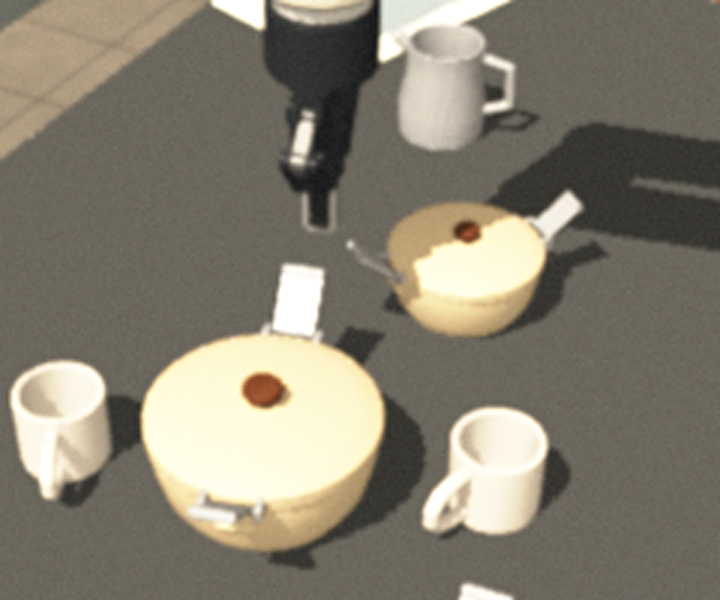

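View pics/top3c.png

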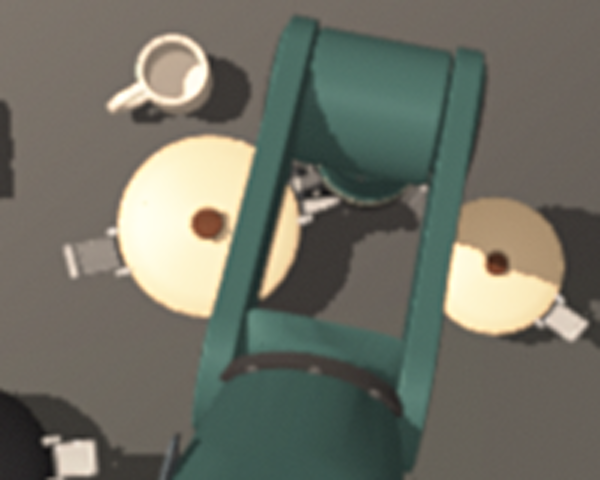

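```bash
cat > dish.py <<'E'
from h import *
import sys
def shift(f,cam='top'):
    a=cv2.imread('pics/'+cam+'0.png',0);b=cv2.imread('pics/'+f,0)
    d=vision.get_image(cam)
    if cam=='top': x0,y0,x1,y1=262,235,283,256; X=(529.5,91.5,90)
    else: x0,y0,x1,y1=279,249,298,265; X=(529.5,91.5,90)
    t=a[y0:y1,x0:x1];t=cv2.resize(t,None,fx=8,fy=8,interpolation=cv2.INTER_CUBIC)
    B=cv2.resize(b[y0-15:y1+15,x0-15:x1+15],None,fx=8,fy=8,interpolation=cv2.INTER_CUBIC)
    r=cv2.matchTemplate(B,t,cv2.TM_CCOEFF_NORMED);_,v,_,m=cv2.minMaxLoc(r)
    du=(m[0]/8-15,m[1]/8-15)
    p=np.array(proj(d,X)); q=ray(d,p+du,90); return du,v,(q-ray(d,p,90))[:2]
n=sys.argv[1]
for c in('top','side'): print(c,*shift(c+n+'.png',c))
E
python3 dish.py 3; python3 -c "
from h import *;s=sense();print(s['eef_pos'])"
```

```text
top (-3.375, 0.25) 0.8104661703109741 [-0.74835772  8.70350282]
side (-1.125, 2.125) 0.9949718117713928 [-1.25980909  6.40083493]
[561.43548474 -34.23398821 142.34458163]
```

>>> {"method": "jog_arm", "body": {"rows": [[[-0.0075,0.0306,0],[0,0,0],-1],[[0,0,0],[0,0,0],-1],[[0,0,0],[0,0,0],-1]]}}

```text
time_s: 4.9
eef_pos: [555.9, -9.7, 142.9]
orientation: [-180.0, 0.1, 14.3]
ft_force: [0.0, -0.2, 0.0]
finger_gap: -0.2
```

```bash
python3 look.py 4
```

```text
5.0 [556.44392123 -10.33250805 143.2185536 ] [ 0.38942401 -0.08277066  0.02944334] [1.79992405e+02 1.28085198e-02 1.42114298e+01]
```

View pics/side4c.png

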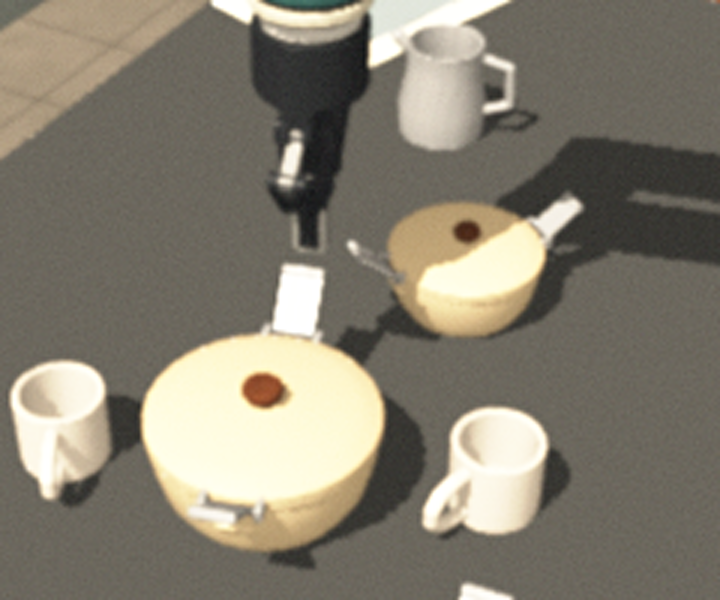

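>>> {"method": "jog_arm", "body": {"rows": [[[0,0,-0.015],[0,0,0],-1],[[0,0,-0.01],[0,0,0],-1],[[0,0,-0.005],[0,0,0],-1],[[0,0,-0.005],[0,0,0],-1],[[0,0,-0.005],[0,0,0],-1]]}}

```text
time_s: 5.5
eef_pos: [557.5, -11.6, 111.9]
orientation: [179.8, -0.1, 14.2]
ft_force: [1.5, -1.1, 4.8]
finger_gap: 0.1
```

>>> {"method": "jog_arm", "body": {"rows": [[[0,0,-0.005],[0,0,0],-1],[[0,0,-0.005],[0,0,0],-1]]}}

```text
time_s: 5.7
eef_pos: [556.6, -10.2, 103.3]
orientation: [180.0, -0.0, 14.2]
ft_force: [0.3, -1.0, 4.5]
finger_gap: -0.3
```

Gentle, mostly vertical forces now; continuing.

>>> {"method": "jog_arm", "body": {"rows": [[[0,0,-0.005],[0,0,0],-1],[[0,0,-0.005],[0,0,0],-1],[[0,0,-0.005],[0,0,0],-1]]}}

```text
time_s: 6.0
eef_pos: [556.5, -10.1, 91.1]
orientation: [180.0, -0.0, 14.2]
ft_force: [1.1, -1.8, 3.0]
finger_gap: 0.1
```

>>> {"method": "jog_arm", "body": {"rows": [[[0,0,-0.005],[0,0,0],-1],[[0,0,-0.005],[0,0,0],-1],[[0,0,-0.005],[0,0,0],-1]]}}

```text
time_s: 6.3
eef_pos: [555.8, -9.6, 78.8]
orientation: [-179.9, 0.1, 14.2]
ft_force: [-0.5, -0.2, 0.0]
finger_gap: -0.1
```

>>> {"method": "jog_arm", "body": {"rows": [[[0,0,-0.005],[0,0,0],-1],[[0,0,-0.005],[0,0,0],-1],[[0,0,-0.005],[0,0,0],-1]]}}

```text
time_s: 6.6
eef_pos: [555.9, -9.8, 66.9]
orientation: [-180.0, 0.0, 14.2]
ft_force: [0.3, -0.2, 0.3]
finger_gap: 0.1
```

```bash
python3 look.py 5; python3 dish.py 5
```

```text
6.7 [555.6858201   -9.77600104  66.72062065] [-0.86838917  0.76431933 -0.86696229] [-1.79959444e+02  7.69704489e-02  1.42061907e+01]
top (-2.75, 0.5) 0.390700101852417 [-1.37813201  7.07629583]
side (-1.125, 2.125) 0.9947717785835266 [-1.25980909  6.40083493]
```

View pics/side5c.png

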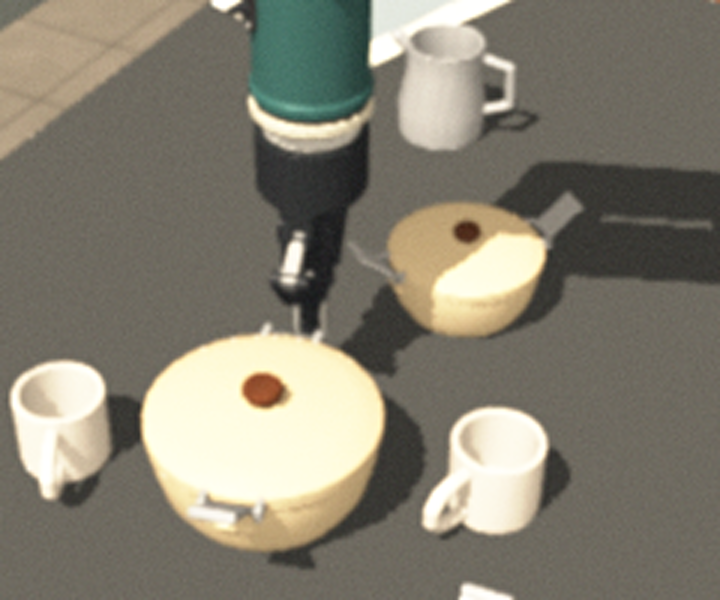

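>>> {"method": "jog_arm", "body": {"rows": [[[0,0,0.03],[0,0,0],-1],[[0,0,0.05],[0,0,0],-1],[[0,0,0.05],[0,0,0],-1],[[0,0,0],[0,0,0],-1]]}}

```text
time_s: 7.2
eef_pos: [560.3, -10.4, 177.1]
orientation: [179.8, -0.6, 14.2]
ft_force: [1.1, 0.0, 0.7]
finger_gap: 0.3
```

>>> {"method": "jog_arm", "body": {"rows": [[[-0.0137,0.0538,0],[0,0,0],-1],[[-0.0137,0.0538,0],[0,0,0],-1],[[-0.0137,0.0538,0],[0,0,0],-1],[[-0.0137,0.0538,0],[0,0,0],-1],[[-0.0137,0.0538,0],[0,0,0],-1]]}}

```text
time_s: 7.7
eef_pos: [500.6, 206.7, 171.1]
orientation: [-180.0, 0.0, 14.2]
ft_force: [1.1, 0.6, 0.1]
finger_gap: -0.2
```

>>> {"method": "jog_arm", "body": {"rows": [[[0,0,-0.02],[0,0,0],-1],[[0,0,0],[0,0,0],-1],[[0,0,0],[0,0,0],-1]]}}

```text
time_s: 8.0
eef_pos: [501.0, 204.9, 155.0]
orientation: [180.0, 0.1, 14.2]
ft_force: [0.1, -0.7, 1.1]
finger_gap: -0.1
```

```bash
python3 look.py 6; python3 dish.py 6
```

```text
8.1 [501.94355665 204.46009332 155.68470172] [0.89019981 0.09806524 1.21557068] [ 1.79995578e+02 -1.01920595e-02  1.41309027e+01]
top (-2.625, 0.25) 0.9407005310058594 [-0.72613123  6.76650903]
side (-0.875, 2.375) 0.9630114436149597 [-2.05559391  6.78888814]
```

View pics/side6c.png

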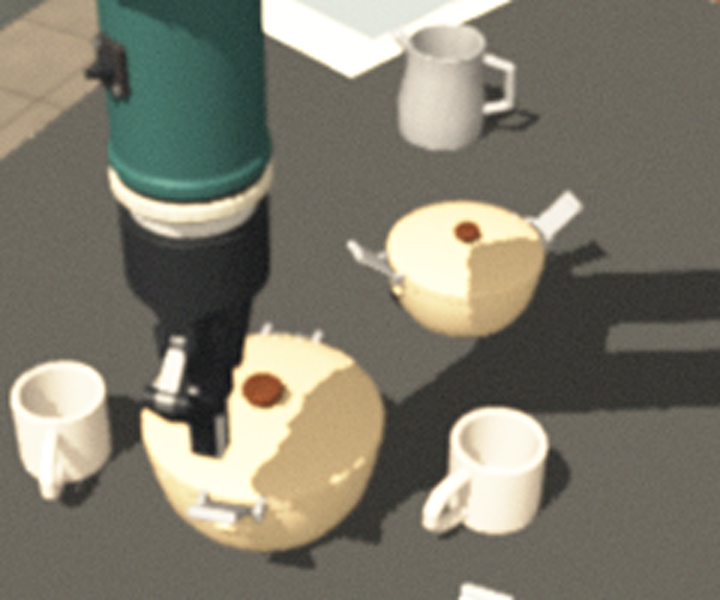

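View pics/top6c.png

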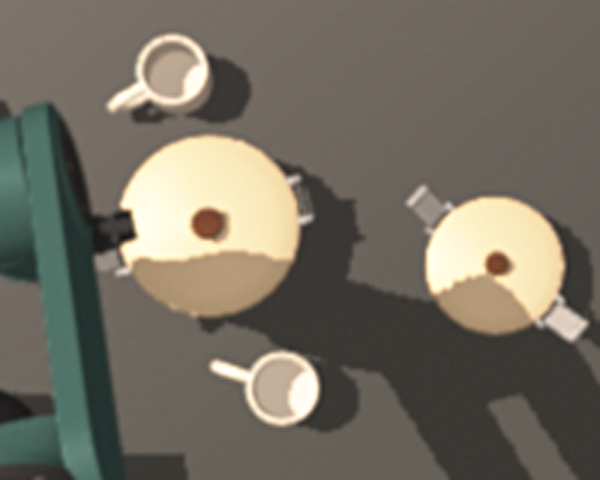

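>>> {"method": "jog_arm", "body": {"rows": [[[-0.0008,0.0018,-0.02],[0,0,0],-1],[[0,0,-0.012],[0,0,0],-1],[[0,0,-0.01],[0,0,0],-1],[[0,0,-0.005],[0,0,0],-1],[[0,0,-0.005],[0,0,0],-1]]}}

```text
time_s: 8.7
eef_pos: [501.3, 206.3, 113.8]
orientation: [180.0, -0.0, 14.2]
ft_force: [-0.3, 0.7, 5.2]
finger_gap: 0.0
```

>>> {"method": "jog_arm", "body": {"rows": [[[0,0,-0.005],[0,0,0],-1],[[0,0,-0.005],[0,0,0],-1]]}}

```text
time_s: 8.9
eef_pos: [501.7, 207.1, 106.4]
orientation: [-180.0, -0.1, 14.2]
ft_force: [0.8, 0.4, 5.1]
finger_gap: -0.1
```

>>> {"method": "jog_arm", "body": {"rows": [[[0,0,-0.005],[0,0,0],-1],[[0,0,-0.005],[0,0,0],-1],[[0,0,-0.005],[0,0,0],-1]]}}

```text
time_s: 9.2
eef_pos: [501.7, 207.4, 94.3]
orientation: [-180.0, -0.1, 14.2]
ft_force: [0.0, 2.9, 4.3]
finger_gap: -0.1
```

>>> {"method": "jog_arm", "body": {"rows": [[[0,0,-0.005],[0,0,0],-1],[[0,0,-0.005],[0,0,0],-1],[[0,0,-0.005],[0,0,0],-1]]}}

```text
time_s: 9.5
eef_pos: [501.2, 206.8, 81.6]
orientation: [-180.0, -0.0, 14.2]
ft_force: [0.2, 0.3, -0.4]
finger_gap: -0.2
```

>>> {"method": "jog_arm", "body": {"rows": [[[0,0,-0.005],[0,0,0],-1],[[0,0,-0.005],[0,0,0],-1],[[0,0,-0.005],[0,0,0],-1]]}}

```text
time_s: 9.8
eef_pos: [500.3, 206.4, 69.2]
orientation: [180.0, 0.1, 14.2]
ft_force: [1.4, 0.7, -0.3]
finger_gap: -0.2
```

```bash
python3 look.py 7; python3 dish.py 7
```

```text
9.9 [500.17941655 206.39897886  69.04132818] [-0.08540683  0.01319012 -0.9959792 ] [1.79997115e+02 9.88901159e-02 1.42004186e+01]
top (-2.5, 0.5) 0.7986320853233337 [-1.37072173  6.43066765]
side (-4.875, -1.875) 0.5339982509613037 [11.17108856 -0.10796543]
```

View pics/side7c.png

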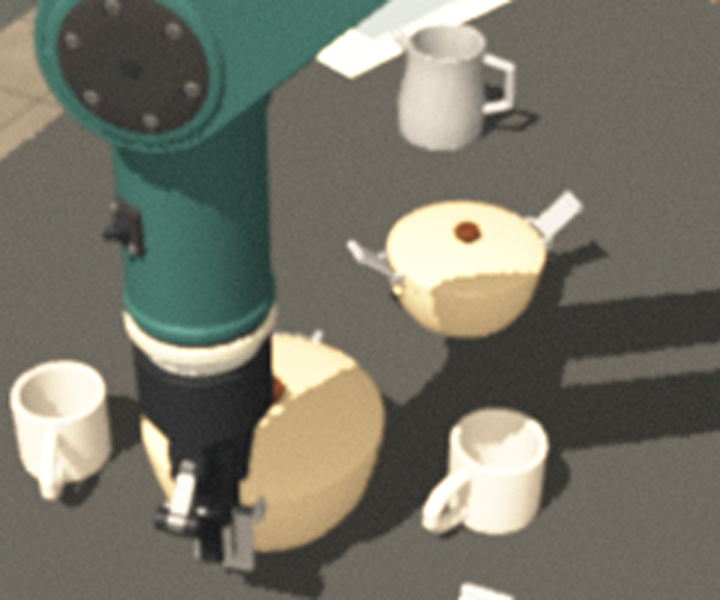

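>>> {"method": "jog_arm", "body": {"rows": [[[0.0006,-0.0024,0],[0,0,0],-1],[[0.0006,-0.0024,0],[0,0,0],-1],[[0.0006,-0.0024,0],[0,0,0],-1],[[0.0006,-0.0024,0],[0,0,0],-1],[[0,0,0],[0,0,0],-1]]}}

```text
time_s: 10.5
eef_pos: [502.9, 198.7, 70.0]
orientation: [-180.0, -0.0, 14.2]
ft_force: [0.1, 0.3, 1.1]
finger_gap: -0.3
```

>>> {"method": "jog_arm", "body": {"rows": [[[0.0003,-0.0012,0],[0,0,0],-1],[[0.0003,-0.0012,0],[0,0,0],-1]]}}

```text
time_s: 10.7
eef_pos: [503.2, 197.6, 69.9]
orientation: [-179.9, -0.0, 14.2]
ft_force: [-1.3, 7.3, 0.5]
finger_gap: 0.2
```

>>> {"method": "jog_arm", "body": {"rows": [[[0.0003,-0.0012,0],[0,0,0],-1],[[0.0003,-0.0012,0],[0,0,0],-1]]}}

```text
time_s: 10.9
eef_pos: [503.3, 197.2, 70.0]
orientation: [-179.8, -0.0, 14.1]
ft_force: [-3.2, 12.2, 1.0]
finger_gap: -0.2
```

>>> {"method": "jog_arm", "body": {"rows": [[[0.0003,-0.0012,0],[0,0,0],-1],[[0.0003,-0.0012,0],[0,0,0],-1]]}}

```text
time_s: 11.1
eef_pos: [503.7, 195.5, 69.9]
orientation: [-179.8, -0.0, 14.1]
ft_force: [-2.4, 12.4, 0.9]
finger_gap: 0.0
```

>>> {"method": "jog_arm", "body": {"rows": [[[0.0003,-0.0012,0],[0,0,0],-1],[[0.0003,-0.0012,0],[0,0,0],-1]]}}

```text
time_s: 11.3
eef_pos: [504.1, 193.6, 70.0]
orientation: [-179.8, -0.0, 14.1]
ft_force: [-2.3, 11.9, 0.1]
finger_gap: 0.0
```

```bash
python3 look.py 8; python3 dish.py 8
```

```text
11.4 [504.17662547 193.4725498   69.94423047] [-2.8780072  11.59091972 -0.07524036] [-1.79798156e+02 -1.48811096e-02  1.41342963e+01]
top (-1.25, 0.375) 0.7793107032775879 [-1.00953504  3.20901154]
side (-2.875, -9.25) 0.5096842050552368 [ 19.17867544 -21.08109515]
```

>>> {"method": "jog_arm", "body": {"rows": [[[0.0003,-0.0012,0],[0,0,0],-1],[[0.0003,-0.0012,0],[0,0,0],-1],[[0.0003,-0.0012,0],[0,0,0],-1]]}}

```text
time_s: 11.8
eef_pos: [504.8, 190.8, 70.0]
orientation: [-179.8, -0.0, 14.1]
ft_force: [-3.0, 12.0, 0.2]
finger_gap: -0.2
```

```bash
python3 look.py 9; python3 dish.py 9
```

```text
11.9 [504.87569913 190.61403027  69.9459413 ] [-3.2364514  11.09085193  0.11831865] [-1.79796684e+02 -1.32678939e-02  1.41345006e+01]
top (-0.25, 0.25) 0.782234787940979 [-0.65574989  0.63291648]
side (-2.375, -10.125) 0.5051974058151245 [ 19.68877122 -23.87414183]
```

Dish is back to within ~1 mm. Retract outward, then up and clear.

>>> {"method": "jog_arm", "body": {"rows": [[[-0.0025,0.01,0],[0,0,0],-1],[[-0.005,0.02,0],[0,0,0],-1],[[0,0,0],[0,0,0],-1],[[0,0,0.04],[0,0,0],-1],[[0,0,0.06],[0,0,0],-1]]}}

```text
time_s: 12.5
eef_pos: [497.1, 211.4, 148.1]
orientation: [180.0, 0.4, 14.2]
ft_force: [1.1, 0.4, 0.5]
finger_gap: 0.1
```

>>> {"method": "jog_arm", "body": {"rows": [[[0,0,0.06],[0,0,0],-1],[[0,0,0.06],[0,0,0],-1],[[0,0,0.06],[0,0,0],-1],[[-0.02,0.05,0],[0,0,0],-1],[[-0.02,0.05,0],[0,0,0],-1]]}}

```text
time_s: 13.0
eef_pos: [468.9, 292.5, 296.3]
orientation: [-180.0, -0.3, 14.0]
ft_force: [0.6, -0.6, -0.2]
finger_gap: -0.1
```

>>> {"method": "jog_arm", "body": {"rows": [[[-0.02,0.05,0],[0,0,0],-1],[[-0.02,0.05,0],[0,0,0],-1],[[-0.02,0.05,0],[0,0,0],-1],[[0,0.05,0],[0,0,0],-1],[[0,0,0],[0,0,0],-1]]}}

```text
time_s: 13.5
eef_pos: [419.0, 456.5, 293.6]
orientation: [-179.9, -0.1, 14.4]
ft_force: [0.1, -0.7, 1.2]
finger_gap: -0.1
```

```bash
python3 look.py 10; python3 dish.py 10
```

```text
13.6 [419.26500478 452.51291856 293.34868512] [ 1.20130616 -0.55374502  0.92991062] [1.79931538e+02 2.83284914e-02 1.42986870e+01]
top (0.0, -0.125) 0.9988588690757751 [0.32419396 0.0063531 ]
side (-0.125, -0.125) 0.9955111145973206 [ 0.40059088 -0.197026  ]
```

View pics/side10.png

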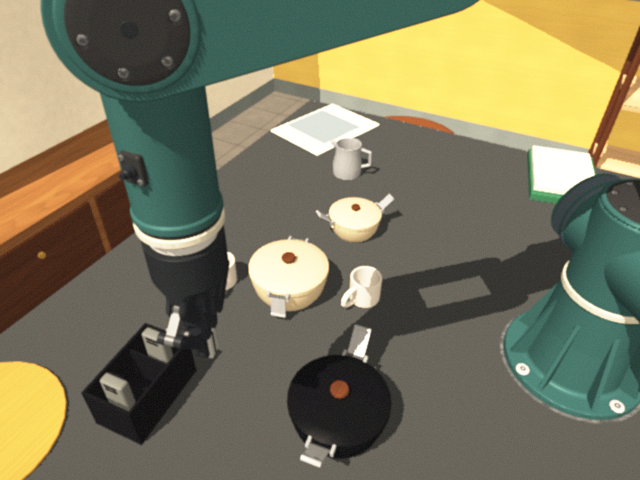

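View pics/top10c.png

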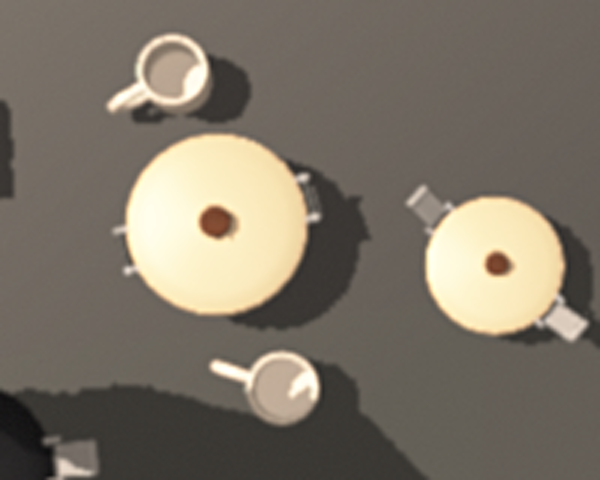

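The dish is back in its original spot at side-image pixel (289,272). Clip a hangs shut at (278,305), and clip b no longer stands up. The cups, jug and caddy are where they were, and the gripper is high above the table (fingertip at about 275 mm).

```bash
python3 -c "
from rig import *
print(arm.finish_job())"
```

```text
the job is handed in; nothing more can be done
None
```

I shut both clips on the larger cream dish with the closed fingertips and handed the job in at about 14 s of the 40 s allowed. One mistake on the way: my first press moved the dish about 6 mm, and I pushed it back.

- **First press on clip_b:** the fingertip came down just outside the clip's edge. It pushed sideways with about 19 N and slid the dish about 6 mm in +y. I lifted off and pressed nearer the pivot, and the clip snapped shut with about 5 N and no further movement.
- **Clip_a:** it snapped shut the same way, with about 5 N.
- **Putting the dish back:** with the fingertip on the shut clip_a, I pushed the dish slowly back with about 12 N. The dish was therefore moved and returned; it did not stay still throughout, as the task asked.

**Last checks:**
- **Dish position:** both cameras place the knob within 0.5 mm of where it started.
- **Clips:** clip_a can be seen hanging shut in the side picture. Clip_b no longer stands out in either picture. I could not read the joint angles.
- **Other things:** the cups, jug, caddy and the two look-alike dishes look unmoved. I judged this from the pictures and did not measure it.
- **Arm:** it finished with the fingertip about 275 mm up, touching nothing, and with wrist forces of about 1 N.

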